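# Clamp the hub and hold the freewheel ready above it

### The arm

A 6-joint arm with a two-finger parallel gripper is mounted at the origin on the work surface. World frame = base frame: x ahead of the robot, y to its left, z up, the work surface at z = 0. Lengths are in m, angles in degrees, forces in N, time in s.
With the tool pointing down it reaches from about 0.25 to 0.725 m from the base axis. Payload 9.7 kg.
Tool frame: the origin (TCP) lies where the fingers leave the gripper's body, on its centre line; the fingertips stand 73 mm ahead of it and the grasp point (between the pads) lies 54 mm ahead of it; y points along the fingers, x is the direction in which the jaws open and shut, and the axes are right-handed (so a half turn about y gives the same grasp; the last joint's range is limited). The gripper opens to 85 mm and grips with 20 to 120 N. Pads are 22 mm wide; open, the fingers measure 114 mm over their backs; the gripper's body (76 mm by 85 mm) begins 54 mm behind the grasp point. The pads swing forward as they close: fully open they stand 13 mm farther back than shut.
Start: joints at [-64.229, 4.979, 10.078, 95.1, 0, 90], TCP at [0.239, -0.495, 0.304] pointing down, gripper open.
Joint ranges: [-179.16, 179.16], [-48.56, 103.87], [-65.8, 70.77], [-126.05, 130.52], [-82.76, 87.17], [-180, 180]. Speed limits (degrees/s): [127.2, 127.2, 147.25, 180, 180, 180].

### API

Orientations are given as [roll, pitch, yaw] about the fixed x, y, z axes, in that order (R = Rz(yaw) Ry(pitch) Rx(roll)).
In Python, from workcell import sensors, imaging, bot, models gives the robot as it stands.
- The arm moves only by the tool arm_command, never from a script. Its argument "rows" is one flat list of numbers, 7 for each row, row after row: the shift along the tool's x, y, z in cm, then the turn, a rotation vector about the tool's x, y, z in degrees, then the gripper's target within -1 to 1 (fully open at 1, half-way at 0, shut at -1). A call has 1 to 12 rows; each row is the pose to reach, as a shift and turn from the pose commanded when the call began, along the tool's axes at that moment; what a row does not reach only later rows make up. A row lasts 1/12 s, in which the tool goes at most 41.7 mm and 7.16 degrees, less where a joint would pass 70% of its speed; a pose out of reach is approached as far as the arm can. A call with a gripper value outside its range is refused whole. The fingers move at their own pace and stop on an object; "force" is the grip in N (left out, the last holds). Time passes only in rows, so rows that repeat a pose let the fingers close. It gives the time, the measured TCP pose, the force and the opening at its end, in the units of the state.
- sensors.get_obs(): the state, without advancing time (a new reading comes with each control period).
- imaging.camera(name): name is "scene" or "top" or "wrist"; returns a dict with "pixels" (400x640x3 uint8, blue, green, red), "z_map" (400x640 float32, m along the optical axis (not along the pixel's ray), 0 where there is no reading), "camera_matrix" (3x3 intrinsics, pixels), "world_from_camera" (4x4, takes a point from camera to world coordinates). Camera axes: x right, y up, looking along -z (the intrinsics and any distortion apply to the point x, -y, -z); pixel columns grow to the right and rows downward; lengths in m; the calibration is good to about 2 mm. A picture is of the moment at which its call begins.
- bot.job_done(): hands the job in, once; it reports no verdict.
Trained networks look in the newest picture that a camera, given by its name, has taken for a name from the list of things; names that differ only in an ending like _2 or _b are one class to them, and where a whole thing is asked for, a point or a joint stands for the part that bears it (a point fixed in the world has none). Each returns a list of dicts, best first, with "conf" (0 to 1); they miss things now and then, are a little off and sometimes report something else, mostly with a low value. They report only what shows in the picture. A call takes as long as a camera call. They do not tell look-alikes from the thing itself.
- models.search_frame(thing, camera): "extent" ([centre column, centre row, width, height] in pixels, round what is visible of it).
- models.spot_point(thing, camera): "location" ([column, row] in pixels: a listed point, or the origin of a listed thing).
The state is a dict: "time": time; "q": joint angles; "qd": joint speeds; "joint_efforts": joint torques, N m; "ee_pos": TCP position; "tcp_rot": TCP orientation; "wrist_force": force on the tool from outside, world axes, zero at the start; "torque": the same for the moment, N m; "opening": finger opening in m.
Only numpy, scipy, OpenCV 4.12 (cv2) and the standard library are available. Lean on these libraries where they do the work, as an engineer would, in place of code of your own. Each camera call takes 0.05 s, during which the arm holds its last target.

### The job

The hub is standing in the work block: first press the cam lever fully down to clamp it. Then pick up the rusted freewheel, carry it over the top of the radio and hold it still just above the hub's threaded end, level, centred on it and about a finger's width (15 mm) clear, so that I can grease the thread; never let it touch the hub or the block, and leave the radio, stem, tyre lever and nozzle where they are. Finish while still holding it there in the gripper.

Things in the scene. Friction and masses are not known exactly. Their poses are not given: they have to be found in the camera images.
- jig: Dark wooden work block fixed to the table, 150 (x) x 110 (y) x 40 mm high, a bare aluminium bicycle hub standing upright on its middle; origin at the centre of the block's underside, z up, x and y along its sides. Hub: two flanges of 60 mm diameter, the upper at 95 to 100 mm height. Clamp lever at the -x side. The block is left or right of the radio, the freewheel on the other side.
- hub_top (a point): Centre of the top face of the hub's threaded boss (33 mm diameter, 14 mm tall, above the upper flange, no axle), 114 mm above the table; axes parallel to the block's, z up. Nothing of the block or hub is higher, except the raised lever at the start.
- clamp (a joint): Angle of the steel cam lever in rad: 0 = fully down (level, clamped, end stop), 1.3 = fully raised; starts raised by 0.5 to 0.9. A friction hinge (about 0.25 N m, no spring): it stays where it is left. It is closed by pressing its paddle down.
- clamp_hinge (a point): Hinge of the cam lever, 56 mm from the hub axis on the block's -x side, 56 mm above the table; hinge line parallel to the block's y. When down, the lever points away from the hub along the block's -x, level; when raised its paddle has swung up about this point and towards the hub.
- clamp_tip (a point): Middle of the upper face of the lever's end paddle (32 mm long, 24 mm wide, 10 mm thick), the place to press; moves with the lever. It is 72 mm from the hinge along the lever and 5 mm above the lever's centre line, which passes through the hinge. When down, the paddle sticks out beyond the block, its upper face 61 mm above the table.
- freewheel: Rusted iron bicycle freewheel, about 0.25 kg, lying flat on the table; origin at the centre of its underside, z up along its axis. Round body of 50 mm diameter, 24 mm high, open bore of 34 mm; a sprocket ring of 68 mm over the teeth stands out around it between 3 and 7 mm height, so the body can be gripped from above across its 50 mm, above the teeth.
- radio: Old grey-beige radio standing between the freewheel and the block, 200 (x) x 60 (y) x 119 mm high, 0.95 kg, loose; a single chunky black knob sticks out 18 mm from its -y face. Origin at the centre of its underside, z up, x along its length.
- stem: Bystander: glossy chrome L-shaped handlebar stem lying on the table, about 135 mm long along its x, 32 mm high; origin under the centre of its rear end piece.
- tyre_lever: Bystander: flat steel tyre lever lying along its x, about 170 mm long, 18 mm wide, at most 13 mm high; origin on its underside near the middle.
- nozzle: Bystander: blue plastic pump nozzle standing upright, 32 mm diameter, 64 mm high, with a small thumb tab along its x; origin at the centre of its underside.
Mind the look-alikes: they are no part of the job. Leave any yellow look-alike of the freewheel alone.

How it is judged:
By the outcome, as a careful person would: the job done as asked, in the order asked, and still so for the second after the job is handed in, while the arm keeps its last pose, push and grip.
It also fails if it takes over 61 s, if anything falls off the work surface, if the arm or the gripper's body presses on something with over 40 N, if the wrist force passes 120 N, or if a joint passes its speed limit or range.

## Working session

There is one attempt and no reset: what is moved stays moved. The work goes in short steps, Python scripts to look and compute and a tool call to move; the robot and the scene stay as the last step left them, time stands still between calls to the robot, and variables do not carry over. Pictures are saved under pics/ and viewed, and the job is handed in when it is done.

Besides the shell and the picture viewer there is one more tool, called after "Emit:" in YAML: its name, and indented under it one key for each argument. arm_command: Moves the arm, as the interface text tells. Its arguments: {"type":"object","properties":{"rows":{"type":"array","items":{"type":"number"}},"force":{"type":"number"}},"required":["rows"]}

```bash
mkdir -p pics; ls; python3 - <<'E'
from workcell import sensors, imaging, bot, models
import cv2, json
o=sensors.get_obs(); print(o)
for n in ["scene","top"]:
    c=imaging.camera(n); cv2.imwrite(f"pics/{n}0.png",c["pixels"]); print(n,c["camera_matrix"],c["world_from_camera"])
    for t in ["jig","clamp","clamp_tip","freewheel","radio","stem","tyre_lever","nozzle"]:
        r=models.search_frame(t,n); print(t,[( [round(v) for v in d["extent"]],round(d["conf"],2)) for d in r[:3]])
    for t in ["hub_top","clamp_hinge","clamp_tip","freewheel","radio","jig"]:
        r=models.spot_point(t,n); print(t,[( [round(v,1) for v in d["location"]],round(d["conf"],2)) for d in r[:3]])
E
```

```text
pics
{'time': 0.0, 'q': array([-6.42277317e+01,  5.01133865e+00,  1.00322900e+01,  9.51000638e+01,
        4.89459189e-04,  8.99998233e+01]), 'qd': array([ 0.06730161,  0.02475271, -0.03828709, -0.10475413, -0.08880982,
       -0.05792857]), 'joint_efforts': array([ 2.71482182e-03, -5.20384204e+01,  4.64804971e+01,  1.64380803e-02,
        2.21032997e-04,  3.57215612e-06]), 'ee_pos': array([ 0.23907564, -0.49515904,  0.30316134]), 'tcp_rot': array([-8.99995103e+01,  7.91124693e-02, -6.42275550e+01]), 'wrist_force': array([ 0.07609613,  0.08195975, -0.19514418]), 'torque': array([-0.04342943, -0.04694499,  0.02642828]), 'opening': 0.08545975923092039}
scene [[493.62554007   0.         318.84299174]
 [  0.         493.62554007 195.08695596]
 [  0.           0.           1.        ]] [[-0.83672988 -0.42521893  0.34506806  0.88341003]
 [ 0.54749025 -0.63606989  0.54375502  0.48371195]
 [-0.01172752  0.64389747  0.7650219   0.75182873]
 [ 0.          0.          0.          1.        ]]
jig [([236, 131, 94, 94], 0.96)]
clamp [([266, 103, 36, 33], 0.92)]
clamp_tip [([265, 107, 36, 36], 0.6
[... 751 characters left out ...]
1 -0.00307438  0.02366195]
 [-0.00145328  0.06504669  0.99788116  0.77448637]
 [ 0.          0.          0.          1.        ]]
jig [([460, 207, 62, 109], 0.83)]
clamp [([480, 236, 25, 50], 0.55)]
clamp_tip [([477, 236, 19, 47], 0.77)]
freewheel [([223, 219, 35, 34], 0.74), ([206, 268, 31, 30], 0.61)]
radio [([330, 181, 45, 113], 0.8)]
stem [([272, 130, 68, 54], 0.64)]
tyre_lever []
nozzle [([315, 285, 18, 16], 0.64), ([461, 205, 64, 103], 0.61)]
hub_top [([477.7, 181.1], 0.97)]
clamp_hinge [([470.9, 218.7], 0.72)]
clamp_tip [([479.8, 247.9], 0.76)]
freewheel [([204.3, 266.1], 0.73), ([221.7, 214.1], 0.72)]
radio [([327.0, 182.8], 0.63), ([477.3, 250.8], 0.61)]
jig [([457.4, 193.4], 0.95)]
```

View pictures.

View pics/scene0.png

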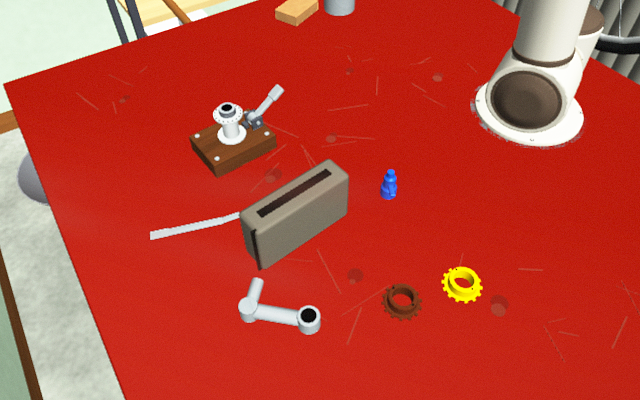

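View pics/top0.png

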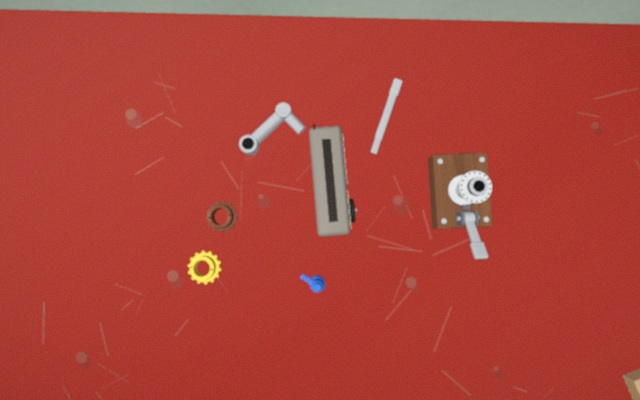

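```bash
cat > h.py <<'E'
from workcell import sensors, imaging, bot, models
import numpy as np, cv2
def cloud(c):
    K=c["camera_matrix"];z=c["z_map"];T=c["world_from_camera"]
    v,u=np.mgrid[0:z.shape[0],0:z.shape[1]]
    P=np.stack([(u-K[0,2])/K[0,0]*z,-(v-K[1,2])/K[1,1]*z,-z],-1)
    W=P@T[:3,:3].T+T[:3,3]; W[z<=0]=np.nan
    return W
def proj(c,p):
    T=np.linalg.inv(c["world_from_camera"]);q=T[:3,:3]@np.asarray(p)+T[:3,3];K=c["camera_matrix"]
    return [K[0,0]*q[0]/-q[2]+K[0,2],K[1,1]*-q[1]/-q[2]+K[1,2]]
def ray(c,u,v,zp):
    K=c["camera_matrix"];T=c["world_from_camera"]
    d=T[:3,:3]@np.array([(u-K[0,2])/K[0,0],-(v-K[1,2])/K[1,1],-1]);o=T[:3,3]
    return o+d*(zp-o[2])/d[2]
E
python3 - <<'E'
from h import *
np.set_printoptions(precision=4,suppress=True)
for n in ["scene","top"]:
    c=imaging.camera(n);W=cloud(c)
    np.save(n+"W.npy",W); cv2.imwrite(n+".png",c["pixels"])
    def rect(m,name):
        p=W[m][:,:2]
        if len(p)<5: print(name,len(p));return
        r=cv2.minAreaRect((p*1000).astype(np.float32)); print(n,name,len(p),np.round(r[0],1),np.round(r[1],1),round(r[2],1), p.mean(0), W[m][:,2].mean())
    X,Y,Z=W[...,0],W[...,1],W[...,2]
    reg=lambda x0,x1,y0,y1,z0,z1:(X>x0)&(X<x1)&(Y>y0)&(Y<y1)&(Z>z0)&(Z<z1)
    # coarse
    for lo in (.05,.11,.112):
        m=reg(.2,.8,-.6,.5,lo,.2); k,l,s,ce=cv2.connectedComponentsWithStats(m.astype(np.uint8))
        for i in range(1,k):
            if s[i,4]>8: rect(l==i,f">{lo}")
    m=reg(.2,.8,-.6,.5,.008,.2); k,l,s,ce=cv2.connectedComponentsWithStats(m.astype(np.uint8))
    for i in range(1,k):
        if s[i,4]>30: rect(l==i,"obj"); print("   maxz",np.nanmax(Z[l==i]))
    tz=reg(.2,.8,-.1,.1,-.02,.005); print("table",np.nanmedian(Z[reg(.3,.7,.2,.4,-.02,.02)]))
E
```

```text
scene >0.05 402 [202.9  40.5] [ 7.  53.2] 2.2 [0.202 0.036] 0.160052022220598
scene >0.05 11 [201.2  46.4] [9.8 2.2] 87.3 [0.2011 0.047 ] 0.18262486116852147
scene >0.05 506 [ 539.5 -268.8] [87.9 37.6] 6.9 [ 0.543  -0.2663] 0.07642035448328365
scene >0.05 700 [ 626. -260.] [52.2 58.2] 70.3 [ 0.6279 -0.2554] 0.09318181211313353
scene >0.05 32 [ 591.6 -264.9] [ 9.7 18.9] 6.8 [ 0.5916 -0.2649] 0.05287073190345898
scene >0.05 5438 [631.    5.8] [203.6  61.4] 6.4 [0.6384 0.0188] 0.10107795132611293
scene >0.05 67 [430.2  21.3] [14.2 15.5] 35.7 [0.4308 0.0228] 0.05846837867096844
scene >0.11 402 [202.9  40.5] [ 7.  53.2] 2.2 [0.202 0.036] 0.160052022220598
scene >0.11 11 [201.2  46.4] [9.8 2.2] 87.3 [0.2011 0.047 ] 0.18262486116852147
scene >0.11 158 [ 625.2 -263.3] [32.1 34.7] 1.4 [ 0.6256 -0.2628] 0.11261763310600112
scene >0.11 3114 [630.9   5.5] [203.2  60.4] 6.6 [0.6344 0.0086] 0.11562918992139683
scene >0.112 402 [202.9  40.5] [ 7.  53.2] 2.2 [0.202 0.036] 0.160052022220598
scene >0.112 11 [201.2  46.4] [9.8 2.2] 87.3 [0.2011 0.047 ] 0.18262486116852147
scene >0.112 108 [ 624.8 -263.
[... 1792 characters left out ...]
617690452808715
top obj 3772 [628.6  -6.2] [204.8  77.9] 6.3 [0.6219 0.0006] 0.11440922727007986
   maxz 0.12278491935825775
top obj 39 [708.4 -93.9] [11.9 20.2] 70.1 [ 0.707  -0.0933] 0.009732341708211193
   maxz 0.012929113964770256
top obj 4796 [ 593.4 -267.4] [206.2 110.7] 3.8 [ 0.6109 -0.2566] 0.05636586121322403
   maxz 0.11699347432054774
top obj 330 [558.5 221.1] [51.  51.3] 32.6 [0.5574 0.2202] 0.02094315619878101
   maxz 0.027364369073375472
top obj 344 [450.  254.1] [49.2 53. ] 68.5 [0.4516 0.2526] 0.021109689140858562
   maxz 0.026694903253968727
top obj 259 [429.4  28.8] [50.3 27.9] 79.8 [0.4317 0.0244] 0.04217003492067149
   maxz 0.0671079723460013
table -0.00043761106069917233
```

```bash
python3 - <<'E'
from h import *
np.set_printoptions(precision=4,suppress=True)
for n,hub,yaw in [("scene",(.6252,-.2633),3.6),("top",(.6212,-.2656),3.8)]:
    W=np.load(n+"W.npy"); a=np.radians(yaw);R=np.array([[np.cos(a),-np.sin(a)],[np.sin(a),np.cos(a)]])
    B=(W[...,:2]-np.array(hub))@R
    Z=W[...,2]; m=(B[...,0]<-.065)&(B[...,0]>-.16)&(abs(B[...,1])<.03)&(Z>.057)&(Z<.2)
    x=-(B[...,0][m]+.056); z=Z[m]-.056
    th=np.arctan2(z,x); r=np.hypot(x,z)
    for lo in range(10,100,10):
        k=(r>lo/1000)&(r<(lo+10)/1000)
        if k.sum()>3: print(n,lo,k.sum(),np.percentile(th[k],[5,50,95]), "y",np.percentile(B[...,1][m][k],[5,50,95]))
    print("max r",np.nanmax(r), "maxz",Z[m].max())
    c=imaging.camera(n)
    for th_ in (.5,.6,.7,.8,.9):
        t=np.array([-.056-.072*np.cos(th_)+.005*np.sin(th_),0]); w=R@t+hub
        print(th_,np.round(proj(c,[w[0],w[1],.056+.072*np.sin(th_)+.005*np.cos(th_)]),1))
    d=models.spot_point("clamp_tip",n);print(d[0])
E
```

```text
scene 10 35 [0.4028 0.6575 0.8383] y [-0.0137  0.0036  0.0146]
scene 20 37 [0.4675 0.6438 0.7313] y [-0.0076  0.0015  0.0078]
scene 30 35 [0.4779 0.6119 0.7094] y [-0.0091  0.0018  0.0071]
scene 40 34 [0.5052 0.6036 0.6627] y [-0.0072  0.0022  0.0075]
scene 50 40 [0.5132 0.6037 0.6391] y [-0.0074  0.0013  0.0094]
scene 60 51 [0.5364 0.6108 0.6452] y [-0.0112  0.0031  0.0107]
scene 70 49 [0.5358 0.6119 0.6482] y [-0.0098  0.002   0.0114]
scene 80 39 [0.5437 0.6076 0.6344] y [-0.0111  0.0014  0.0104]
max r 0.0876699215146456 maxz 0.10613918367526687
0.5 [275.4  92.7]
0.6 [273.5  91.2]
0.7 [271.4  90. ]
0.8 [269.1  89. ]
0.9 [266.5  88.4]
{'location': [273.5, 91.6], 'conf': 0.95}
top 10 47 [0.4816 0.7646 0.8962] y [-0.0131  0.0035  0.0159]
top 20 43 [0.5573 0.7225 0.8409] y [-0.0068  0.0014  0.0072]
top 30 41 [0.5432 0.6882 0.7273] y [-0.0066  0.0013  0.0072]
top 40 45 [0.5829 0.6586 0.706 ] y [-0.0063  0.0013  0.0078]
top 50 50 [0.6092 0.6506 0.675 ] y [-0.0079  0.0015  0.0097]
top 60 66 [0.5776 0.6491 0.6773] y [-0.009   0.0026  0.0114]
top 70 71 [0.5876 0.6332 0.6626] y [-0.0106  0.0017  0.0114]
top 80 76 [0.5672 0.6259 0.6497] y [-0.0095  0.0013  0.0111]
max r 0.08898243899424067 maxz 0.10871478359014908
0.5 [478.6 250.7]
0.6 [479.8 248.6]
0.7 [481.  246.2]
0.8 [482.  243.3]
0.9 [482.9 240.2]
{'location': [476.1, 245.1], 'conf': 0.68}
```

Emit:
arm_command:
  rows: [-0.25,0.3,1.0,0,0.7,0,-1,-0.8,1,3.5,0,2.2,0,-1,-1.7,2,6.9,0,4.4,0,-1,-2.5,3,10.4,0,6.6,0,-1,-3.3,4,13.8,0,8.8,0,-1,-4.1,5,17.3,0,11,0,-1,-5,6,20.7,0,13.2,0,-1,-5.8,7,24.2,0,15.4,0,-1,-6.6,8,27.6,0,17.7,0,-1,-7.5,9,31.1,0,19.9,0,-1,-8,9.5,33.5,0,21.4,0,-1,-8.3,10,34.5,0,22,0,-1]
  force: 40

```text
time: 2.8
ee_pos: [0.5159, -0.2682, 0.203]
tcp_rot: [-90.0, 0.0, -86.2]
wrist_force: [-0.6, -0.8, -0.1]
opening: 0.0003
```

Emit:
arm_command:
  rows: [0,0,0,0,0,0,-1]

```text
time: 2.88
ee_pos: [0.515, -0.2686, 0.2023]
tcp_rot: [-90.1, 0.1, -86.1]
wrist_force: [0.5, 0.1, -0.2]
opening: 0.0003
```

```bash
python3 - <<'E'
from h import *
np.set_printoptions(precision=4,suppress=True)
o=sensors.get_obs();print(o)
for n in ["scene","wrist"]:
    c=imaging.camera(n); cv2.imwrite(f"pics/{n}1.png",c["pixels"]); 
    if n=="scene":
        im=c["pixels"][60:220,150:400]; cv2.imwrite("pics/scene1z.png",cv2.resize(im,None,fx=3,fy=3))
E
```

```text
{'time': 2.8833, 'q': array([-27.5533,   8.4493,   2.6509,  84.3094,   0.0218, 148.5352]), 'qd': array([-2.7822, -1.3483,  0.0416,  1.4143, -0.5876, -3.5786]), 'joint_efforts': array([  1.7166, -56.6513,  48.1055,  -0.3878,   0.0971,   0.6519]), 'ee_pos': array([ 0.515 , -0.2686,  0.2023]), 'tcp_rot': array([-90.0806,   0.0748, -86.0885]), 'wrist_force': array([ 0.5499,  0.0926, -0.1833]), 'torque': array([0.0065, 0.0308, 0.0092]), 'opening': 0.000278658583568085}
```

View pics/scene1z.png

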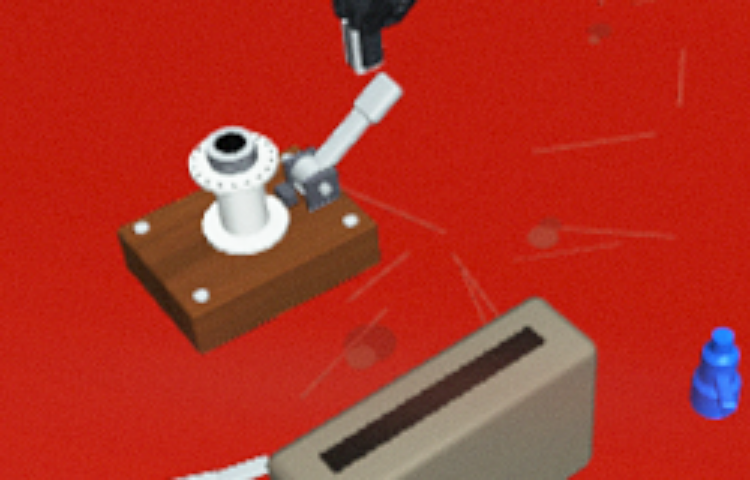

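View pics/wrist1.png

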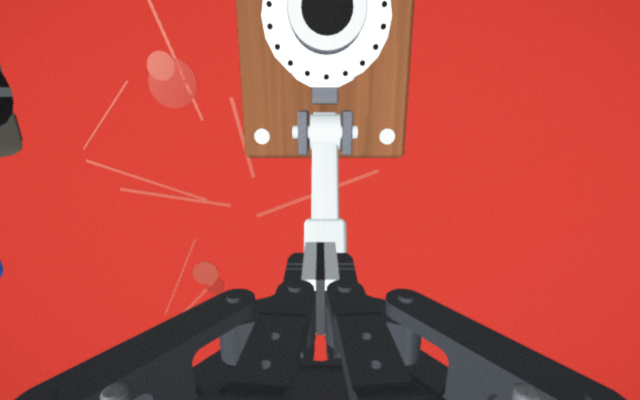

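Emit:
arm_command:
  rows: [0.1,1,0,0,0,0,-1,0.1,2,0,0,0,0,-1,0.1,2.6,-0.1,0,0,0,-1,0.1,3.1,-0.4,0,0,0,-1,0.1,3.5,-0.6,0,0,0,-1,0.1,3.9,-0.75,0,0,0,-1,0.1,4.3,-0.9,0,0,0,-1,0.1,4.7,-1.05,0,0,0,-1,0.1,5.1,-1.2,0,0,0,-1,0.1,5.5,-1.3,0,0,0,-1,0.1,5.9,-1.4,0,0,0,-1,0.1,6.2,-1.45,0,0,0,-1]

```text
time: 3.98
ee_pos: [0.4991, -0.2725, 0.1413]
tcp_rot: [-90.0, -0.0, -86.2]
wrist_force: [-1.1, -1.2, 2.5]
opening: 0.0
```

```bash
python3 - <<'E'
from h import *
np.set_printoptions(precision=4,suppress=True)
for n in ["scene","wrist"]:
    c=imaging.camera(n); cv2.imwrite(f"pics/{n}2.png",c["pixels"]); 
    if n=="scene":
        im=c["pixels"][60:220,150:400]; cv2.imwrite("pics/scene2z.png",cv2.resize(im,None,fx=3,fy=3))
o=sensors.get_obs();print(o["ee_pos"],o["wrist_force"],o["time"])
E
```

```text
[ 0.4991 -0.2723  0.141 ] [ 0.1327 -0.7175 -0.2379] 4.0833
```

View pics/scene2z.png

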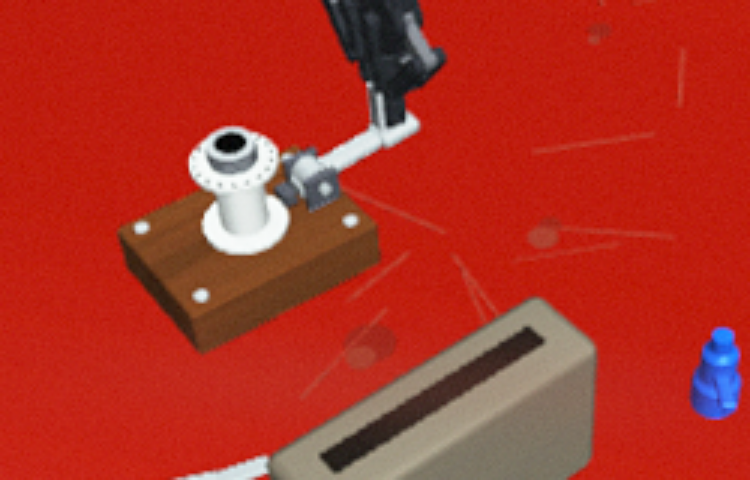

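Emit:
arm_command:
  rows: [0,0.25,0,0,0,0,-1,0,0.5,0,0,0,0,-1,0,0.7,0,0,0,0,-1,0,0.7,0,0,0,0,-1]

```text
time: 4.42
ee_pos: [0.4992, -0.2724, 0.1343]
tcp_rot: [-90.0, 0.0, -86.2]
wrist_force: [-0.2, -0.3, -0.4]
opening: -0.0003
```

Emit:
arm_command:
  rows: [0,0.1,0,0,0,0,-1,0,0.2,0,0,0,0,-1,0,0.2,0,0,0,0,-1]

```text
time: 4.67
ee_pos: [0.4993, -0.2724, 0.1335]
tcp_rot: [-90.0, -0.0, -86.2]
wrist_force: [-2.7, 0.6, 7.3]
opening: -0.0002
```

```bash
python3 - <<'E'
from h import *
np.set_printoptions(precision=4,suppress=True)
for n in ["scene"]:
    c=imaging.camera(n); 
    im=c["pixels"][60:220,150:400]; cv2.imwrite("pics/scene3z.png",cv2.resize(im,None,fx=3,fy=3))
o=sensors.get_obs();print(o["ee_pos"],o["wrist_force"],o["time"])
E
```

```text
[ 0.4993 -0.2724  0.1335] [-3.9692  1.9041  6.5679] 4.7167
```

View pics/scene3z.png

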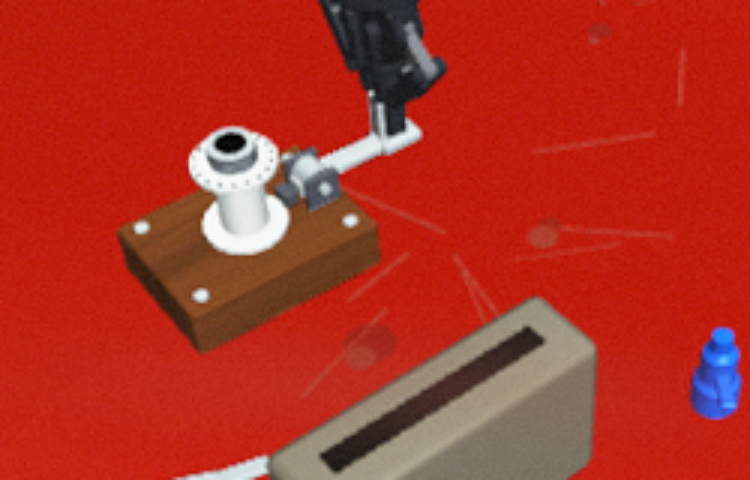

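Emit:
arm_command:
  rows: [0,0.1,0,0,0,0,-1,0,0.2,0,0,0,0,-1,0,0.3,0,0,0,0,-1,0,0.3,0,0,0,0,-1]

```text
time: 5.05
ee_pos: [0.4993, -0.2725, 0.1332]
tcp_rot: [-89.9, -0.1, -86.2]
wrist_force: [-11.1, 4.6, 25.9]
opening: 0.0001
```

Emit:
arm_command:
  rows: [0,-0.5,0,0,0,0,-1,0,-3,0,0,0,0,-1,0,-7,0,0,0,0,-1,0,-11,0,0,0,0,0,0,-14.5,1,0,0,0,1,0,-17,2,0,0,0,1,0,-17.3,2,0,0,0,1,0,-17.3,2,0,0,0,1]

```text
time: 5.72
ee_pos: [0.5202, -0.2713, 0.3044]
tcp_rot: [-89.8, -0.1, -86.2]
wrist_force: [-0.1, 0.2, -0.8]
opening: 0.0603
```

```bash
python3 - <<'E'
from h import *
np.set_printoptions(precision=4,suppress=True)
o=sensors.get_obs();print(o["ee_pos"],o["wrist_force"],o["time"],o["opening"])
c=imaging.camera("wrist"); cv2.imwrite("pics/wrist4.png",c["pixels"]); print(c["world_from_camera"],c["camera_matrix"])
W=cloud(c);np.save("wrist4W.npy",W)
Z=W[...,2]; m=(Z>.11)&(Z<.12)&(abs(W[...,0]-.623)<.03)&(abs(W[...,1]+.265)<.03)
r=cv2.minEnclosingCircle((W[m][:,:2]*1000).astype(np.float32)); print(r,W[m].mean(0),m.sum())
for t in ["hub_top","clamp_tip","clamp_hinge"]:
    d=models.spot_point(t,"wrist")
    for k in d[:2]: print(t,k, ray(c,*k["location"],{"hub_top":.114,"clamp_tip":.061,"clamp_hinge":.056}[t]))
# lever height
c=imaging.camera("scene"); cv2.imwrite("pics/scene4z.png",cv2.resize(c["pixels"][60:220,150:400],None,fx=3,fy=3))
W=cloud(c);m=(abs(W[...,0]-.498)<.014)&(abs(W[...,1]+.272)<.01)&(W[...,2]>.02)&(W[...,2]<.1);print("paddle z",np.nanpercentile(W[m][:,2],[5,50,95]),m.sum())
E
```

```text
[ 0.5202 -0.2713  0.3044] [-0.1086  0.2076 -0.7903] 5.7167 0.06029677048537414
[[ 0.0655  0.9609  0.2692  0.5899]
 [-0.9979  0.0627  0.0191 -0.2662]
 [ 0.0015 -0.2699  0.9629  0.3743]
 [ 0.      0.      0.      1.    ]] [[341.0971   0.     319.9166]
 [  0.     341.0971 200.0328]
 [  0.       0.       1.    ]]
((622.4420166015625, -264.4371643066406), 17.103023529052734) [ 0.6225 -0.2645  0.1138] 1927
hub_top {'location': [319.6, 51.9], 'conf': 0.78} [ 0.6255 -0.264   0.114 ]
clamp_tip {'location': [320.4, 207.7], 'conf': 0.9} [ 0.4947 -0.2734  0.061 ]
clamp_hinge {'location': [320.4, 131.0], 'conf': 0.58} [ 0.5665 -0.2687  0.056 ]
clamp_hinge {'location': [318.2, 71.0], 'conf': 0.21} [ 0.6179 -0.2633  0.056 ]
paddle z [0.0531 0.0591 0.0614] 85
```

View pics/wrist4.png

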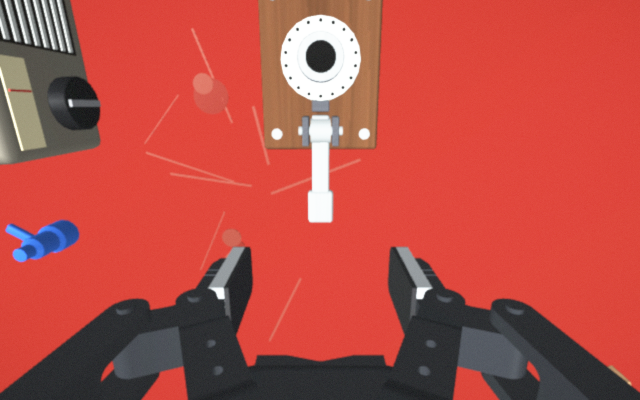

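View pics/scene4z.png

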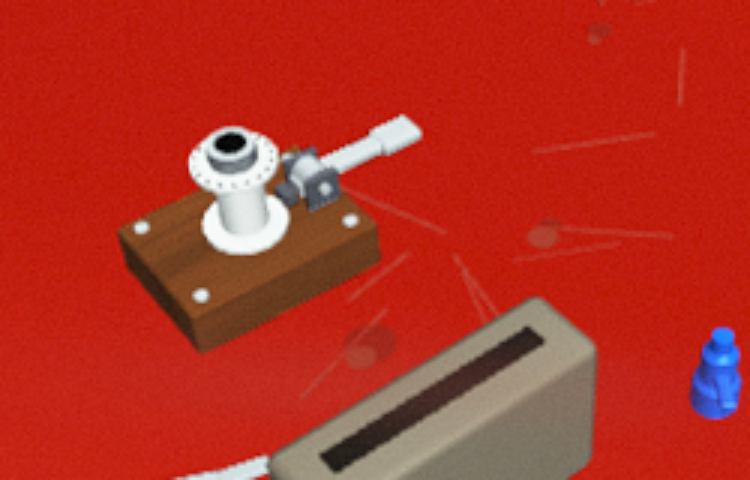

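Emit:
arm_command:
  rows: [-1,0,0.1,0,-1,0,1,-4.5,0,0.6,0,-4,0,1,-8.5,0,1.2,0,-8,0,1,-12.5,0,1.8,0,-12,0,1,-16.5,0,2.4,0,-16,0,1,-20.5,0,3,0,-20,0,1,-24.5,0,3.6,0,-24,0,1,-28.5,0,4.2,0,-28,0,1,-32.5,0,4.8,0,-32,0,1,-36.5,0,5.4,0,-36,0,1,-40.5,1,6,0,-39,0,1,-43.5,2,6.5,0,-41,0,1]

```text
time: 6.97
ee_pos: [0.5547, 0.1706, 0.2827]
tcp_rot: [-89.9, 0.0, -44.9]
wrist_force: [1.3, 0.4, 0.7]
opening: 0.0852
```

Emit:
arm_command:
  rows: [-1.3,2,1.6,0,0,0,1,-2.4,4,3,0,0,0,1,-3.1,6,3.8,0,0,0,1,-3.3,7.5,4,0,0,0,1,-3.3,8,4,0,0,0,1,-3.3,8,4,0,0,0,1]

```text
time: 7.47
ee_pos: [0.5596, 0.2189, 0.2011]
tcp_rot: [-90.2, 0.1, -45.2]
wrist_force: [-0.4, -1.0, -0.1]
opening: 0.0853
```

```bash
python3 - <<'E'
from h import *
np.set_printoptions(precision=4,suppress=True)
o=sensors.get_obs();print(o["ee_pos"],o["tcp_rot"],o["wrist_force"],o["time"],o["opening"])
c=imaging.camera("wrist"); cv2.imwrite("pics/wrist5.png",c["pixels"])
W=cloud(c);np.save("wrist5W.npy",W);Z=W[...,2]
near=(np.hypot(W[...,0]-.5594,W[...,1]-.2228)<.045)
for lo,hi in ((.001,.012),(.018,.03)):
    m=near&(Z>lo)&(Z<hi)
    r=cv2.minEnclosingCircle((W[m][:,:2]*1000).astype(np.float32)); print(lo,r,W[m].mean(0),m.sum())
print("table",np.nanmedian(Z[near&(Z<.002)]),proj(c,[.5594,.2228,.024]))
print(models.spot_point("freewheel","wrist")[:2],models.search_frame("freewheel","wrist")[:2])
E
```

```text
[0.5596 0.2189 0.2011] [-90.1658   0.0738 -45.1591] [-0.4082 -0.9597 -0.0672] 7.4667 0.08533677167387674
0.001 ((559.3839111328125, 222.8029022216797), 44.97335433959961) [0.5637 0.2276 0.006 ] 1853
0.018 ((558.1556396484375, 223.7064971923828), 24.883562088012695) [0.5587 0.2243 0.0233] 1862
table -0.00018990060418644372 [np.float64(315.95043268814555), np.float64(196.05651545700567)]
[{'location': [200.8, 247.3], 'conf': 0.94}] [{'extent': [198.7, 246.2, 82.0, 68.7], 'conf': 0.93}, {'extent': [315.8, 187.9, 84.3, 83.5], 'conf': 0.71}]
```

View pics/wrist5.png

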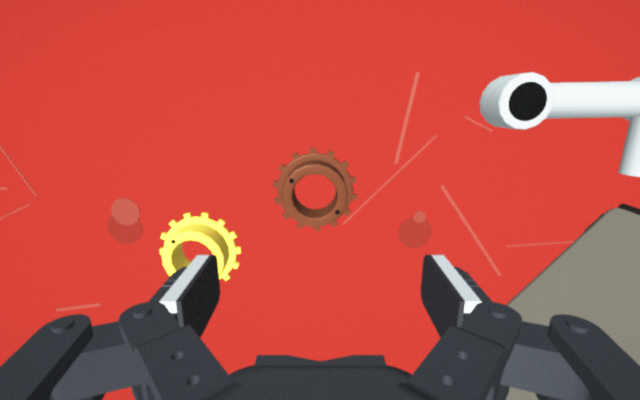

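Emit:
arm_command:
  rows: [-0.2,2,0.1,0,0,0,1,-0.4,5,0.2,0,0,0,1,-0.4,7.5,0.2,0,0,0,1,-0.4,9,0.2,0,0,0,1,-0.4,9.5,0.2,0,0,0,1,-0.4,9.5,0.2,0,0,0,1,-0.4,9.5,0.2,0,0,0,1]

```text
time: 8.2
ee_pos: [0.5599, 0.2229, 0.1095]
tcp_rot: [-89.9, -0.0, -45.3]
wrist_force: [0.0, 0.7, 0.5]
opening: 0.0856
```

```bash
python3 - <<'E'
from h import *
np.set_printoptions(precision=4,suppress=True)
o=sensors.get_obs();print(o["ee_pos"],o["tcp_rot"],o["wrist_force"],o["time"],o["opening"])
c=imaging.camera("wrist"); cv2.imwrite("pics/wrist6.png",c["pixels"])
W=cloud(c);Z=W[...,2]
near=(np.hypot(W[...,0]-.558,W[...,1]-.2237)<.04)
m=near&(Z>.018)&(Z<.03)
r=cv2.minEnclosingCircle((W[m][:,:2]*1000).astype(np.float32)); print(r,W[m].mean(0),m.sum())
# finger points
m=(np.hypot(W[...,0]-.558,W[...,1]-.2237)<.08)&(Z>.03)&(Z<.09)
print("finger zmin",np.percentile(Z[m],[0,1,5]),m.sum())
E
```

```text
[0.5599 0.2229 0.1095] [-89.9002  -0.04   -45.2515] [0.0311 0.7021 0.509 ] 8.2 0.08562355839532623
((558.1154174804688, 223.74029541015625), 25.010009765625) [0.5591 0.2246 0.0231] 4296
finger zmin [0.0492 0.0511 0.0542] 6749
```

View pics/wrist6.png

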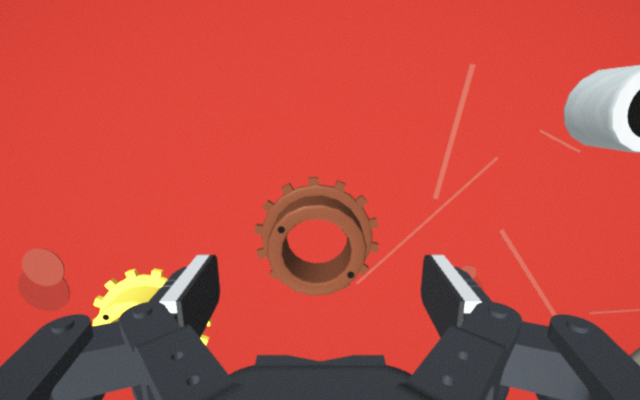

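Emit:
arm_command:
  rows: [-0.1,1,0,0,0,0,1,-0.2,2,-0.1,0,0,0,1,-0.2,2.8,-0.1,0,0,0,1,-0.2,3.1,-0.1,0,0,0,1,-0.2,3.1,-0.1,0,0,0,1]
  force: 50

```text
time: 8.67
ee_pos: [0.5565, 0.2235, 0.0754]
tcp_rot: [-90.1, 0.0, -45.2]
wrist_force: [0.2, -0.5, 0.6]
opening: 0.0856
```

Emit:
arm_command:
  rows: [0,0,0,0,0,0,0.5,0,0,0,0,0,0,0.3]

```text
time: 8.83
ee_pos: [0.5573, 0.2238, 0.0772]
tcp_rot: [-90.0, -0.0, -45.2]
wrist_force: [-0.2, 0.6, 0.4]
opening: 0.0639
```

```bash
python3 - <<'E'
from h import *
np.set_printoptions(precision=4,suppress=True)
o=sensors.get_obs();print(o["ee_pos"],o["tcp_rot"],o["wrist_force"],o["time"],o["opening"])
c=imaging.camera("wrist"); cv2.imwrite("pics/wrist7.png",c["pixels"])
W=cloud(c);Z=W[...,2]
near=(np.hypot(W[...,0]-.558,W[...,1]-.2237)<.03)
m=near&(Z>.018)&(Z<.026)
r=cv2.minEnclosingCircle((W[m][:,:2]*1000).astype(np.float32)); print(r,W[m].mean(0),m.sum())
a=np.radians(o["tcp_rot"][2]);d=W[...,:2]-o["ee_pos"][:2]
tx=d@[np.cos(a),np.sin(a)];tz=d@[-np.sin(a),np.cos(a)]
for s in (-1,1):
    m=(s*tx>.0265)&(s*tx<.05)&(abs(tz)<.013)&(Z>.008)&(Z<.07); print(s,np.percentile(Z[m],[0,1,5,20]) if m.sum() else 0,m.sum(), np.percentile(s*tx[m],[0,2,5]) if m.sum() else 0)
E
```

```text
[0.5573 0.2238 0.0772] [-89.9787  -0.0073 -45.2272] [-0.1597  0.5595  0.3588] 8.8333 0.0638533410473555
((558.4271240234375, 223.71087646484375), 25.105640411376953) [0.5593 0.2248 0.0231] 6496
-1 [0.0081 0.013  0.0181 0.0308] 5311 [0.0268 0.0315 0.0317]
1 [0.008  0.0128 0.0182 0.0308] 5321 [0.0274 0.0317 0.0319]
```

View pics/wrist7.png

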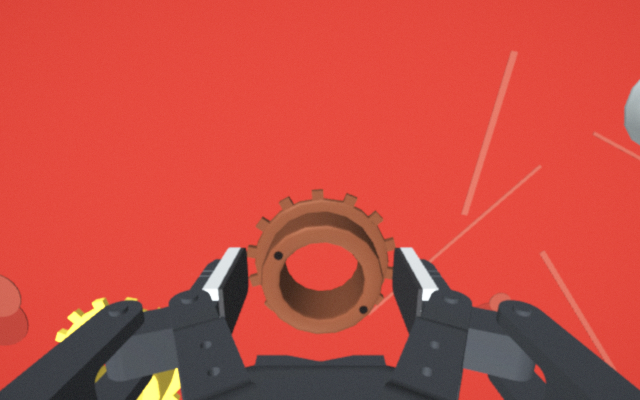

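Emit:
arm_command:
  rows: [0,0,0,0,0,0,0,0,0,0,0,0,0,-0.3,0,0,0,0,0,0,-0.6,0,0,0,0,0,0,-1,0,0,0,0,0,0,-1,0,0,0,0,0,0,-1]
  force: 50

```text
time: 9.38
ee_pos: [0.5576, 0.2239, 0.0777]
tcp_rot: [-89.9, -0.0, -45.2]
wrist_force: [-0.4, -0.6, 5.4]
opening: 0.0478
```

```bash
python3 - <<'E'
from h import *
np.set_printoptions(precision=4,suppress=True)
o=sensors.get_obs();print(o["ee_pos"],o["tcp_rot"],o["wrist_force"],o["time"],o["opening"])
c=imaging.camera("wrist"); cv2.imwrite("pics/wrist8.png",c["pixels"])
W=cloud(c);Z=W[...,2]
near=(np.hypot(W[...,0]-.558,W[...,1]-.2237)<.03)
m=near&(Z>.018)&(Z<.026)
r=cv2.minEnclosingCircle((W[m][:,:2]*1000).astype(np.float32)); print(r,W[m].mean(0),m.sum())
E
```

```text
[0.5576 0.2239 0.0777] [-89.9264  -0.0299 -45.2294] [-0.3919 -0.6288  5.4478] 9.3833 0.04783825373411874
((560.9115600585938, 226.55726623535156), 28.618396759033203) [0.5593 0.2253 0.0231] 6745
```

View pics/wrist8.png

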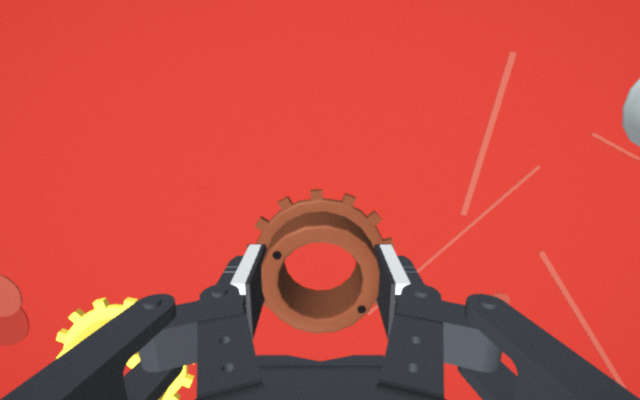

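Emit:
arm_command:
  rows: [0,-0.3,0,0,0,0,-1,0,-1,0,0,0,0,-1,0,-2.5,0,0,0,0,-1,0,-5,0,0,0,0,-1,0,-8,0,0,0,0,-1,0,-11,0,0,0,0,-1,0,-14,0,0,0,0,-1,0,-16.5,0,0,0,0,-1,0,-18,0,0,0,0,-1,0,-18.5,0,0,0,0,-1,0,-18.5,0,0,0,0,-1]

```text
time: 10.35
ee_pos: [0.5574, 0.2238, 0.263]
tcp_rot: [-89.9, -0.0, -45.2]
wrist_force: [0.1, -0.4, -3.5]
opening: 0.0473
```

```bash
python3 - <<'E'
from h import *
np.set_printoptions(precision=4,suppress=True)
o=sensors.get_obs();print(o["ee_pos"],o["tcp_rot"],o["wrist_force"],o["torque"],o["time"],o["opening"])
c=imaging.camera("wrist"); cv2.imwrite("pics/wrist9.png",c["pixels"])
W=cloud(c);Z=W[...,2]
a=np.radians(o["tcp_rot"][2]);d=W[...,:2]-o["ee_pos"][:2]
tx=d@[np.cos(a),np.sin(a)];tz=d@[-np.sin(a),np.cos(a)]; h=Z-o["ee_pos"][2]
m=(abs(tx)<.0225)&(abs(tz)<.035)&(h<-.045)&(h>-.06)
A=np.c_[tx[m],tz[m],np.ones(m.sum())];s=np.linalg.lstsq(A,h[m],rcond=None)[0];print("top plane",s,m.sum(),"tz range",np.percentile(tz[m],[0,1,99,100]))
im=imaging.camera("scene");cv2.imwrite("pics/scene9.png",im["pixels"])
E
```

```text
[0.5574 0.2238 0.263 ] [-89.9076  -0.0381 -45.2323] [ 0.1474 -0.3791 -3.4961] [0.0086 0.0172 0.0253] 10.35 0.04727532580215944
top plane [ 0.0006  0.0019 -0.0547] 6205 tz range [-0.0246 -0.0225  0.0249  0.0255]
```

View pics/wrist9.png

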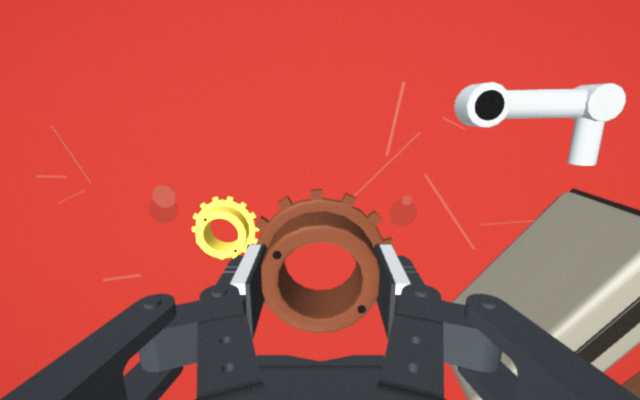

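View pics/scene9.png

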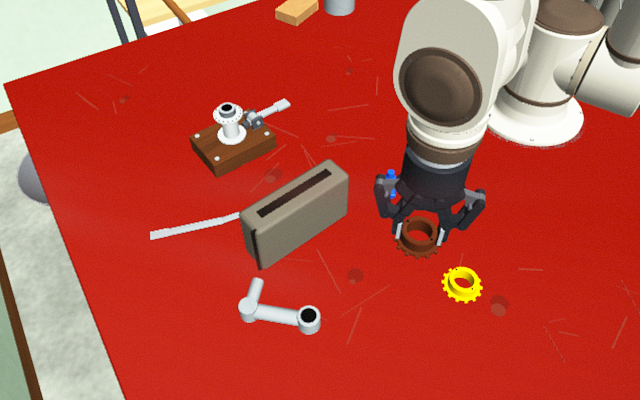

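Emit:
arm_command:
  rows: [0.8,0,-0.6,0,0,0,-1,2.7,0,-2.1,0,0,0,-1,5.1,0,-3.9,0,0,0,-1,7.9,0,-6,0,0,0,-1,10.6,0,-8,0,0,0,-1,13.3,0,-10.1,0,0,0,-1,16.1,0,-12.2,0,0,0,-1,18.8,0,-14.3,0,0,0,-1,21.6,0,-16.4,0,0,0,-1,24.3,0,-18.5,0,0,0,-1,27.1,0,-20.5,0,0,0,-1,29.8,0,-22.6,0,0,0,-1]

```text
time: 11.45
ee_pos: [0.606, -0.1494, 0.2604]
tcp_rot: [-90.1, 0.1, -45.2]
wrist_force: [0.5, 0.9, -3.6]
opening: 0.0475
```

Emit:
arm_command:
  rows: [2.5,0,-1.9,0,0,0,-1,4.8,0,-3.6,0,0,0,-1,6.6,0,-5,0,0,0,-1,8,0,-6,0,0,0,-1,8.9,0,-6.7,0,0,0,-1,9.4,0,-7.1,0,0,0,-1,9.4,0,-7.1,0,0,0,-1,9.4,0,-7.1,0,0,0,-1]

```text
time: 12.12
ee_pos: [0.6222, -0.2634, 0.2614]
tcp_rot: [-90.0, 0.1, -45.2]
wrist_force: [1.0, -0.0, -3.1]
opening: 0.0473
```

```bash
cat > chk.py <<'E'
from h import *
import sys
np.set_printoptions(precision=4,suppress=True)
tag=sys.argv[1]
o=sensors.get_obs();print(o["ee_pos"],o["tcp_rot"],o["wrist_force"],o["time"],o["opening"])
ee=o["ee_pos"]
c=imaging.camera("wrist"); cv2.imwrite(f"pics/wrist{tag}.png",c["pixels"])
W=cloud(c);Z=W[...,2]
a=np.radians(o["tcp_rot"][2]);ax=np.array([np.cos(a),np.sin(a)]);az=np.array([-np.sin(a),np.cos(a)])
d=W[...,:2]-ee[:2];tx=d@ax;tz=d@az;h=Z-ee[2]
m=(abs(tx)<.0225)&(abs(tz)<.035)&(h<-.045)&(h>-.06)
A=np.c_[tx[m],tz[m],np.ones(m.sum())];s=np.linalg.lstsq(A,h[m],rcond=None)[0];print("fw top plane",s,"tz",np.percentile(tz[m],[0,1,99,100]))
for n in ["scene","top"]:
    c=imaging.camera(n);cv2.imwrite(f"pics/{n}{tag}.png",c["pixels"])
    u,v=(int(t) for t in proj(c,[.6225,-.2645,.13]))
    cv2.imwrite(f"pics/{n}{tag}z.png",cv2.resize(c["pixels"][max(0,v-60):v+60,max(0,u-80):u+80],None,fx=5,fy=5,interpolation=cv2.INTER_CUBIC))
    np.save(f"{n}{tag}W.npy",cloud(c)); np.save(f"{n}{tag}I.npy",c["pixels"])
dx=np.array([.6225,-.2645])-ee[:2];print("to hub: tool x %.4f z %.4f ; down %.4f"%(dx@ax,dx@az,ee[2]-.0777-.129))
E
python3 chk.py 10
```

```text
[ 0.6222 -0.2634  0.2614] [-90.0081   0.0564 -45.2261] [ 1.0129 -0.0303 -3.1066] 12.1167 0.04732525584019665
fw top plane [-0.0004 -0.0007 -0.0548] tz [-0.0244 -0.0225  0.0248  0.0256]
to hub: tool x 0.0010 z -0.0006 ; down 0.0547
```

View pics/scene10z.png

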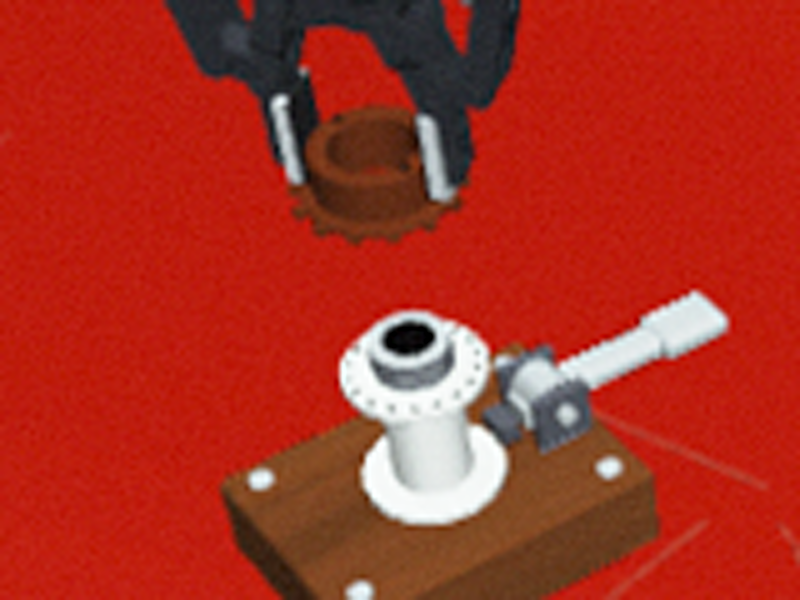

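View pics/wrist10.png

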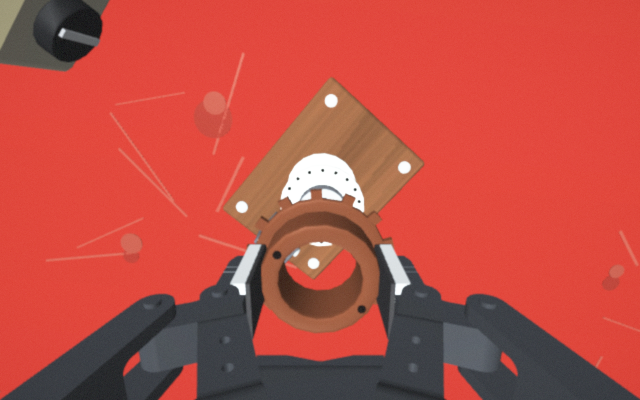

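```bash
cat > ctr.py <<'E'
import numpy as np,sys
from scipy.optimize import least_squares
tag=sys.argv[1]; ee=np.array([float(t) for t in sys.argv[2:5]])
def circ(P,r=None):
    f=lambda q:np.hypot(P[:,0]-q[0],P[:,1]-q[1])-(q[2] if r is None else r)
    s=least_squares(f,[*P.mean(0),.025],loss="soft_l1",f_scale=.001);return s.x
import cv2
for n,hub in (("scene",(.6252,-.2633)),("top",(.6212,-.2656))):
    W=np.load(f"{n}{tag}W.npy");I=np.load(f"{n}{tag}I.npy").astype(float)
    zt=ee[2]-.0537;Z=W[...,2]
    br=(I[...,2]>1.2*I[...,0])&(I[...,2]<150)
    m=br&(abs(Z-zt)<.006)&(np.hypot(W[...,0]-ee[0],W[...,1]-ee[1])<.045)
    P=W[m][:,:2]
    if len(P)<10: print(n,"few",len(P));continue
    h=cv2.convexHull((P*1000).astype(np.float32))[:,0]/1000
    print(n,len(P),"z",np.round(np.median(Z[m]),4),"enc",np.round(np.array(cv2.minEnclosingCircle((P*1000).astype(np.float32))[0])/1000,4),cv2.minEnclosingCircle((P*1000).astype(np.float32))[1],"fit",np.round(circ(h),4),"hub here",hub)
    m2=(abs(Z-.1135)<.003)&(np.hypot(W[...,0]-hub[0],W[...,1]-hub[1])<.03)
    if m2.sum()>5:
        q=cv2.minEnclosingCircle((W[m2][:,:2]*1000).astype(np.float32));print("  hub",q,m2.sum())
E
python3 ctr.py 10 .6222 -.2634 .2614
```

```text
scene 232 z 0.2057 enc [ 0.6243 -0.2633] 37.89573287963867 fit [ 0.6227 -0.2622  0.0277] hub here (0.6252, -0.2633)
  hub ((625.769287109375, -263.835205078125), 18.093008041381836) 151
top 219 z 0.2078 enc [ 0.6294 -0.2623] 26.583845138549805 fit [ 0.6232 -0.2623  0.0233] hub here (0.6212, -0.2656)
  hub ((621.4237670898438, -265.39385986328125), 16.777719497680664) 165
```

View pics/top10z.png

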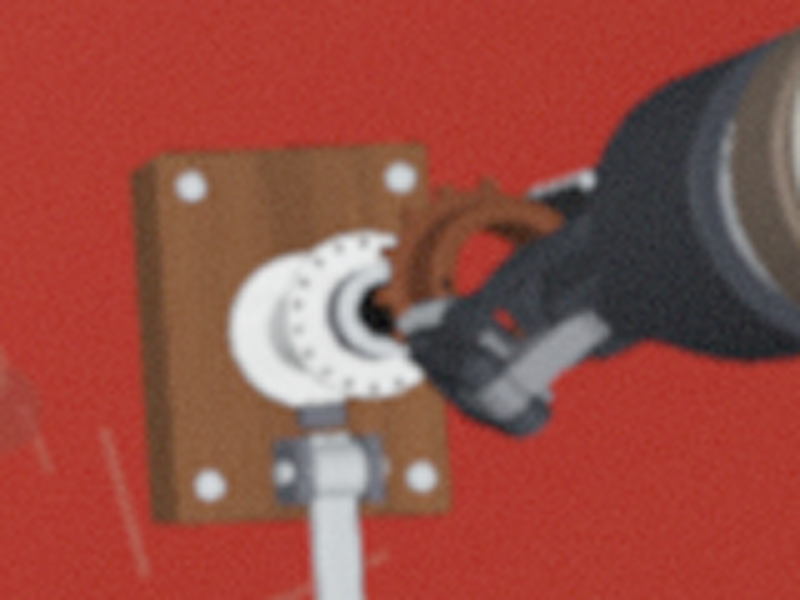

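Emit:
arm_command:
  rows: [0,0.5,0,0,0,0,-1,0.1,1.5,0,0,0,0,-1,0.1,2.5,-0.1,0,0,0,-1,0.1,3.3,-0.1,0,0,0,-1,0.1,3.8,-0.1,0,0,0,-1,0.1,4,-0.1,0,0,0,-1,0.1,4,-0.1,0,0,0,-1,0.1,4,-0.1,0,0,0,-1]

```text
time: 12.93
ee_pos: [0.6224, -0.2652, 0.2221]
tcp_rot: [-90.0, -0.0, -45.2]
wrist_force: [-0.2, -0.3, -2.2]
opening: 0.0475
```

```bash
python3 chk.py 11; python3 - <<'E'
from h import *
from scipy.optimize import least_squares
np.set_printoptions(precision=4,suppress=True)
c=imaging.camera("wrist");W=cloud(c);Z=W[...,2]
for z0,r,lab in ((.100,.03,"flange"),(.114,.0165,"boss")):
    m=(abs(Z-z0)<.003)&(np.hypot(W[...,0]-.6225,W[...,1]+.2645)<.035)
    P=W[m][:,:2];print(lab,len(P),P.mean(0) if len(P) else 0, np.median(Z[m]) if len(P) else 0)
    if len(P)>20:
        h=(cv2.convexHull((P*1000).astype(np.float32))[:,0]/1000)
        d=np.hypot(h[:,0]-.6225,h[:,1]+.2645);k=d>r-.004
        s=least_squares(lambda q:np.hypot(h[k,0]-q[0],h[k,1]-q[1])-r,[.6225,-.2645],loss="soft_l1",f_scale=.0005);print(s.x,k.sum(),s.cost,h[k])
E
```

```text
[ 0.6224 -0.2652  0.2221] [-89.9949  -0.0097 -45.2318] [-0.1796 -0.3183 -2.2487] 12.9333 0.04746213158674709
fw top plane [ 0.0001  0.0001 -0.0548] tz [-0.0245 -0.0225  0.0248  0.0256]
to hub: tool x -0.0004 z 0.0006 ; down 0.0154
flange 2209 [ 0.6276 -0.2593] 0.09973736065814123
[ 0.6223 -0.2646] 41 9.950475936326863e-07 [[ 0.6523 -0.2636]
 [ 0.6521 -0.2612]
 [ 0.652  -0.2606]
 [ 0.6512 -0.2571]
 [ 0.6503 -0.2539]
 [ 0.6498 -0.2528]
 [ 0.6478 -0.249 ]
 [ 0.6456 -0.2454]
 [ 0.6452 -0.245 ]
 [ 0.6409 -0.2411]
 [ 0.6386 -0.2393]
 [ 0.6353 -0.2377]
 [ 0.6307 -0.2359]
 [ 0.6276 -0.2353]
 [ 0.6223 -0.2348]
 [ 0.6215 -0.2348]
 [ 0.6205 -0.2348]
 [ 0.6185 -0.2351]
 [ 0.6151 -0.2359]
 [ 0.6113 -0.2369]
 [ 0.6038 -0.2412]
 [ 0.5928 -0.2659]
 [ 0.5929 -0.2682]
 [ 0.5944 -0.2745]
 [ 0.5948 -0.2758]
 [ 0.5962 -0.2788]
 [ 0.5989 -0.2832]
 [ 0.6007 -0.2849]
 [ 0.6054 -0.289 ]
 [ 0.6134 -0.2933]
 [ 0.6149 -0.2935]
 [ 0.6204 -0.2941]
 [ 0.6213 -0.294 ]
 [ 0.6473 -0.2808]
 [ 0.6478 -0.28  ]
 [ 0.6487 -0.2783]
 [ 0.6507 -0.2738]
 [ 0.6512 -0.2721]
 [ 0.6515 -0.2714]
 [ 0.6516 -0.2701]
 [ 0.652  -0.2673]]
boss 565 [ 0.6149 -0.2724] 0.11383746993439059
[ 0.6223 -0.2644] 13 1.906401200770015e-06 [[ 0.6251 -0.28  ]
 [ 0.6249 -0.2778]
 [ 0.6071 -0.2621]
 [ 0.6059 -0.263 ]
 [ 0.6059 -0.2646]
 [ 0.6061 -0.2677]
 [ 0.6065 -0.2703]
 [ 0.6085 -0.2733]
 [ 0.6106 -0.276 ]
 [ 0.6151 -0.2797]
 [ 0.6196 -0.2808]
 [ 0.6234 -0.281 ]
 [ 0.6243 -0.2809]]
```

View pics/wrist11.png

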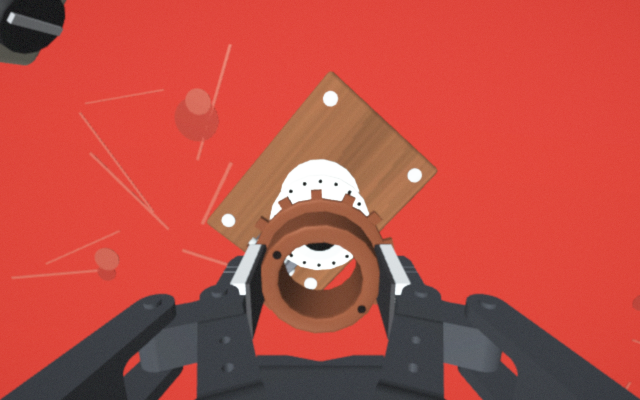

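View pics/scene11z.png

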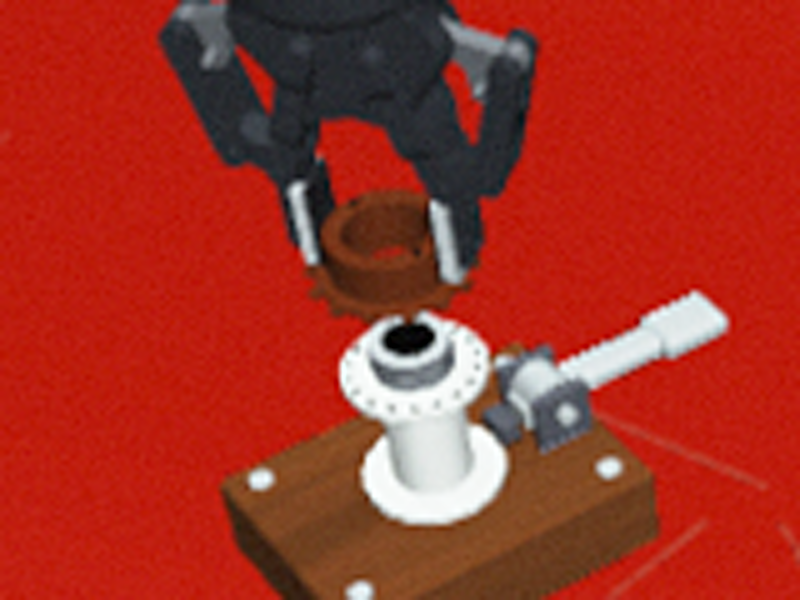

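Emit:
arm_command:
  rows: [0,0.3,0,0,0,0,-1,0,0.7,0,0,0,0,-1,0,1.1,0,0,0,0,-1,0,1.4,0,0,0,0,-1,0,1.5,0,0,0,0,-1,0,1.5,0,0,0,0,-1,0,1.5,0,0,0,0,-1,0,1.5,0,0,0,0,-1]

```text
time: 13.8
ee_pos: [0.6225, -0.2652, 0.2071]
tcp_rot: [-90.0, -0.0, -45.2]
wrist_force: [-0.0, -0.6, -1.6]
opening: 0.0475
```

```bash
python3 chk.py 12; python3 - <<'E'
from h import *
from scipy.optimize import least_squares
np.set_printoptions(precision=4,suppress=True)
c=imaging.camera("wrist");W=cloud(c);Z=W[...,2]
for z0,r,lab in ((.100,.03,"flange"),):
    m=(abs(Z-z0)<.003)&(np.hypot(W[...,0]-.6225,W[...,1]+.2645)<.035)
    P=W[m][:,:2]
    h=(cv2.convexHull((P*1000).astype(np.float32))[:,0]/1000)
    d=np.hypot(h[:,0]-.6225,h[:,1]+.2645);k=d>r-.004
    s=least_squares(lambda q:np.hypot(h[k,0]-q[0],h[k,1]-q[1])-r,[.6225,-.2645],loss="soft_l1",f_scale=.0005);print(s.x,k.sum(),s.cost)
o=sensors.get_obs();print(o["ee_pos"],o["tcp_rot"],np.abs(o["qd"]).max(),o["time"])
E
```

```text
[ 0.6225 -0.2652  0.2071] [-89.9935  -0.0153 -45.2266] [-0.0388 -0.6275 -1.6405] 13.8 0.047456862920310525
fw top plane [ 0.0003 -0.0011 -0.0547] tz [-0.0244 -0.0226  0.0249  0.0255]
to hub: tool x -0.0004 z 0.0005 ; down 0.0004
[ 0.6224 -0.2646] 36 3.026258763120978e-06
[ 0.6225 -0.2652  0.2071] [-89.9921  -0.015  -45.2286] 0.056250256205566486 14.0
```

View pics/scene12.png

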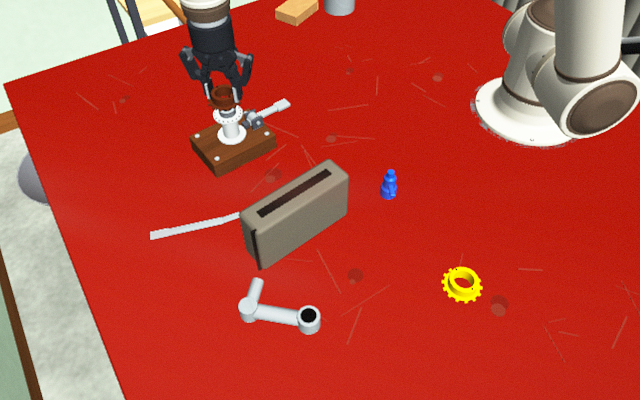

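View pics/scene12z.png

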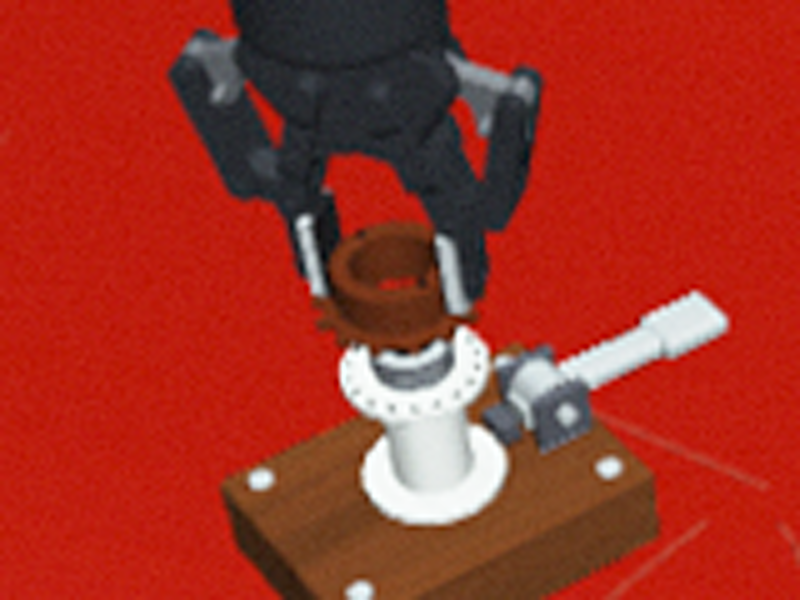

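```bash
python3 - <<'E'
from h import *
bot.job_done(); o=sensors.get_obs(); print(o["ee_pos"],o["opening"],o["time"])
E
```

```text
the job is handed in; nothing more can be done
the job is handed in; nothing more can be done
```

The cam lever is fully down, and the rusted freewheel is held in the gripper about 15 mm above the hub's threaded end. I handed it in at about 14 s of the 61 s allowed.

- **Clamp:** I pressed the paddle until it stopped moving, with about 26 N upward on the wrist. The fingertips then stood about 60 mm above the table, against a nominal 61 mm for the paddle's upper face. Later pictures still show the lever down.
- **Freewheel:** I gripped the body above the teeth with 50 N, lifted it, and carried it over the radio with its underside at about 185 mm (the radio is 119 mm high). I then lowered it over the hub.
- **Last checks:**
  - The underside is about 15.4 mm above the thread.
  - It is centred to about 0.5 mm by the wrist camera.
  - Its tilt is about 0.1°.
  - The arm is still, and the wrist force shows no contact.
- **Bystanders:** By eye, the radio, stem, tyre lever, nozzle and the yellow look-alike look unmoved in the last scene picture.
- **Disagreements:**
  - The scene and top cameras placed things about 4 mm apart in x. I used the wrist camera, whose value lay between them.
  - My attempt to check the centring with the scene and top cameras was too occluded to use.
  - After I handed in, the robot gave no more readings, so I have no state from that final second.

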